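# Hold a silver bar flush on a sloped metal tester

### The job

Test the silver bar: seat it flush in the recess of the orange sample tray, then lift the tray by its fin, tilt it to lie flat and centred on the sloped black sensor plate of the tester with the fin on the downhill side, and press gently until the sprung plate has given about half its travel. Finish while still holding the tray pressed there, with the bar still seated in it, and leave the other bars and tools alone.

Things in the scene. Friction and masses are not known exactly. Their poses are not given: they have to be found in the camera images.
- silver_bar: the silver-coloured cast bar, 60 x 40 x 10 mm (its x, y, z), about 0.25 kg, lying flat on the bench; two bars of the same size, one brass and one copper, lie near it. Origin: centre of its underside.
- tray: orange plastic sample tray, 122 x 56 mm, 13 mm high, about 0.11 kg, flat on the bench. Origin: its underside, below the centre of the recess; z up, x along its length, away from the fin. It ends 37.5 mm ahead of the origin and 84.5 mm behind.
- tray_recess (a point): centre of the recess floor, 3 mm above the tray's origin; axes as the tray's. Recess 64 x 44 mm (x, y), open above, 10 mm deep: a seated bar lies on this floor with its top level with the tray's top. The long side walls (6 mm thick) are cut away for 32 mm in the middle, down to the floor: notches for the fingers.
- tray_grip (a point): middle of the tray's upright grip fin, where it is pinched across y: 60 mm behind the tray's origin (its -x), 37 mm above the underside. Axes as the tray's. The fin is 40 mm long (x), 10 mm thick (y), flat-sided from 13 to 58 mm above the underside, top at 63 mm.
- sensor_pad: black sensor plate with a thin copper ring on the tester's sloped white head, 70 mm (x) x 52 mm (y), 14 mm proud of the head at rest. Origin: centre of its top face; z: outward normal; x: uphill. Slope 10 to 26 degrees, differs each time. The head is 140 mm wide, its low front edge 65 mm downhill of the origin; a flat display lies uphill.
- sensor_plate (a joint): how far the sensor plate is pressed in along its normal (m): 0 at rest, 0.008 at the bottom stop. Sprung: it starts to move at 4 N, 10 N at 0.004, 16 N at 0.008. It moves only along its normal and does not tilt.
- tester_head (a joint): tilt of the tester's head (rad): 0 level, more = steeper. A stiff friction hinge: stays as found under ordinary pushes.
- brass_bar: yellow brass bar, 60 x 40 x 10 mm, not wanted. Origin: centre of its underside.
- copper_bar: reddish copper bar, 60 x 40 x 10 mm, not wanted. Origin: centre of its underside.
- bench_block: loose square steel bench block, 63 x 63 x 19 mm. Origin: centre of its underside.
- loupe: loose folded loupe, black, with steel case, about 60 x 30 x 21 mm. Origin: under the lens.
- hammer: loose small hammer with wooden handle, 240 mm long, on the bench left of the robot, in front of the tester. Origin: on its underside.
There are look-alikes about, which are no part of the job. Leave any pink or red look-alike of the tray alone. There is more than one size of the silver_bar; the one meant has the size given above.

How it is judged (in metres and radians):
On the way, in this order (a step that is already met when the one before it is completed fails the run):
1. the silver bar is seated flush in the tray's recess, the tray standing on the bench (height (world z) of tray below 0.004 m and angle between tray's own z axis and vertical below 0.05 rad and z of silver_bar in the frame of tray between 0.001 and 0.0045 m and horizontal distance between silver_bar and tray below 0.006 m and angle between the z axis of silver_bar and the z axis of tray, either way round below 0.06 rad), for 0.2 s.
2. the tray is lifted off the bench in the fingers with the bar in it (height (world z) of tray above 0.04 m and contact force between the fingers and tray above 1 N and distance between silver_bar and tray below 0.008 m), for 0.2 s.
At the end, for the whole second after the job is handed in: Fingers hold the tray still, its underside flush on the sensor plate (0.05 rad, 2 mm), origin within 12 mm of the plate centre along each plate axis, fin downhill; plate pressed in 1.5 to 6.8 mm, over 4 N; the silver bar seated in the recess (within 1.5 mm of its floor) (angle between the z axis of tray and the z axis of sensor_pad, either way round below 0.05 rad and z of tray in the frame of sensor_pad between -0.002 and 0.002 m and x of tray in the frame of sensor_pad between -0.012 and 0.012 m and y of tray in the frame of sensor_pad between -0.012 and 0.012 m and x of tray_grip in the frame of sensor_pad below -0.035 m and value of joint sensor_plate between 0.0015 and 0.0068 m and contact force between the fingers and tray above 1 N and contact force between tray and sensor_pad above 4 N and linear speed of tray below 0.02 m/s and distance between silver_bar and tray below 0.0075 m and z of silver_bar in the frame of tray below 0.0045 m and angle between the z axis of silver_bar and the z axis of tray, either way round below 0.06 rad); the arm keeps its last pose, push and grip.
It fails at once if the tray strikes or is forced onto the sensor plate (over 40 N) (contact force between tray and sensor_pad above 40 N).
It fails at once if another bar or a tool is disturbed (moved more than 20 mm) (distance of any of brass_bar, copper_bar, bench_block, loupe, hammer from where it was at the start of the episode above 0.02 m).
It also fails if it takes over 54 s, if anything falls off the work surface, if the arm or the gripper's body presses on something with over 40 N, if the wrist force passes 120 N, or if a joint passes its speed limit or range.

### The arm

A 6-joint arm with a two-finger parallel gripper is mounted at the origin on the work surface. World frame = base frame: x ahead of the robot, y to its left, z up, the work surface at z = 0. Lengths are in mm, angles in rad, forces in N, time in s.
With the tool pointing down it reaches from about 275 to 850 mm from the base axis. Payload 5.2 kg.
Tool frame: the origin (TCP) lies on the centre line of the jaws, within the pads' length; the fingertips stand 22 mm ahead of it and the grasp point (between the pads) lies 3 mm ahead of it; z points along the fingers, y is the direction in which the jaws open and shut (so a half turn about z gives the same grasp; the last joint's range is limited). The gripper opens to 85 mm and grips with 20 to 120 N. Pads are 22 mm wide; open, the fingers measure 114 mm over their backs; the gripper's body (76 mm by 85 mm) begins 54 mm behind the grasp point. The pads swing forward as they close: fully open they stand 13 mm farther back than shut.
Start: joints at [-1.542, 0.259, 1.535, -0, 1.348, -0.203], TCP at [126.372, -535.29, 253.31] pointing down, gripper open.
Joint ranges: [-3.14, 3.14], [-0.91, 2.08], [0.19, 2.58], [-1.22, 4.36], [0.22, 2.71], [-3.12, 3.12]. Speed limits (rad/s): [2.57, 2.57, 3.14, 3.14, 3.14, 3.14].

### API

Orientations are given as a unit quaternion [x, y, z, w].
In Python, from cell import sensors, get_image, arm, models gives the robot as it stands.
- The arm moves only by the tool apply_moves, never from a script. Its argument "deltas" is a list of rows, each a list of 7 numbers: the shift along the tool's x, y, z in mm, then the turn, a rotation vector about the tool's x, y, z in degrees, then the opening, from 0 (shut) to 1 (fully open). In form: [[tx, ty, tz, rx, ry, rz, claw], ...]. A call has exactly 10 rows; each row is the pose to reach, as a shift and turn from the pose measured when the call began, along the tool's axes at that moment; what a row does not reach only later rows make up. A row lasts 1/10 s, in which the tool goes at most 50 mm and 8.59 degrees, less where a joint would pass 70% of its speed; a pose out of reach is approached as far as the arm can. A call with a gripper value outside its range is refused whole. The fingers move at their own pace and stop on an object; "force" is the grip in N (left out, the last holds). Time passes only in rows, so rows that repeat a pose let the fingers close, or fill a call up. It gives the time, the measured TCP pose, the force and the opening at its end, in the units of the state.
- sensors.observe(): the state, without advancing time (a new reading comes with each control period).
- get_image(name): name is "scene" or "side" or "wrist"; returns a dict with "image" (400x640x3 uint8, red, green, blue), "z_map" (400x640 float32, mm along the optical axis (not along the pixel's ray), 0 where there is no reading), "camera_matrix" (3x3 intrinsics, pixels), "distortion" ([k1, k2, p1, p2, k3] as OpenCV has them; the pictures are not rectified), "world_from_camera" (4x4, takes a point from camera to world coordinates). Camera axes: x right, y down, z forward; pixel columns grow to the right and rows downward; lengths in mm; the calibration is good to about 2 mm. A picture is of the moment at which its call begins.
- arm.finish_job(): hands the job in, once; it reports no verdict.
Trained networks look in a picture, given as the dict that the camera call returned (one of the last four; its "shot" number tells which), for a name from the list of things; names that differ only in an ending like _2 or _b are one class to them, and where a whole thing is asked for, a point or a joint stands for the part that bears it (a point fixed in the world has none). Each returns a list of dicts, best first, with "confidence" (0 to 1); they miss things now and then, are a little off and sometimes report something else, mostly with a low value. They report only what shows in the picture. A call takes as long as a camera call. They do not tell look-alikes from the thing itself.
- models.search_frame(name, picture): "xyz" ([x, y, z] in mm, in world coordinates, good to about 4 mm: the middle of the surface that is visible of it).
- models.regions_of(name, picture): "pixels" (400x640 bool, what is visible of it).
- models.pinpoint(name, picture): "xyz" ([x, y, z] in mm, in world coordinates, good to about 4 mm: a listed point, or the origin of a listed thing).
The state is a dict: "clock": time; "qpos": joint angles; "joint_velocities": joint speeds; "tau": joint torques, N m; "tool_pos": TCP position; "tool_rot": TCP orientation; "wrist_force": force on the tool from outside, world axes, zero at the start; "torque": the same for the moment, N m; "finger_gap": finger opening in mm.
Only numpy, scipy, OpenCV 4.12 (cv2) and the standard library are available. Lean on these libraries where they do the work, as an engineer would, in place of code of your own. Each camera call takes 0.05 s, during which the arm holds its last target. There are 200 camera calls.

## Working session

There is one attempt and no reset: what is moved stays moved. The work goes in short steps, Python scripts to look and compute and a tool call to move; the robot and the scene stay as the last step left them, time stands still between calls to the robot, and variables do not carry over. Pictures are saved under pics/ and viewed, about 8 in all and at most 12, crops included, and the job is handed in when it is done.

Besides the shell and the picture viewer there is one more tool, called after ">>>" in YAML: its name, and indented under it one key for each argument. apply_moves: Moves the arm, as the interface text tells. Its arguments: {"type":"object","properties":{"deltas":{"type":"array","items":{"type":"array","items":{"type":"number"}}},"force":{"type":"number"}},"required":["deltas"]}

```bash
mkdir -p pics; ls; cat > h.py <<'E'
import numpy as np, cv2
from cell import sensors, get_image, arm, models
from scipy.spatial.transform import Rotation as R
def cloud(p):
    z=p["z_map"]; h,w=z.shape
    u,v=np.meshgrid(np.arange(w),np.arange(h))
    n=cv2.undistortPoints(np.stack([u,v],-1).reshape(-1,1,2).astype(np.float64),np.array(p["camera_matrix"]),np.array(p["distortion"])).reshape(h,w,2)
    c=np.dstack([n[...,0]*z,n[...,1]*z,z]); T=np.array(p["world_from_camera"])
    W=c@T[:3,:3].T+T[:3,3]; W[z<=0]=np.nan
    return W
def save(im,name): cv2.imwrite("pics/"+name,np.ascontiguousarray(im[...,::-1]))
E
python3 - <<'E'
from h import *
print(sensors.observe())
ims=[]
for n in ["scene","side","wrist"]:
    p=get_image(n); save(p["image"],n+".png"); np.savez(n+".npz",W=cloud(p),im=p["image"])
    for k in ["silver_bar","tray","tray_grip","sensor_pad","brass_bar","copper_bar"]:
        for f in ("pinpoint",):
            print(n,k,[(round(d["confidence"],2),np.round(d["xyz"]).tolist()) for d in getattr(models,f)(k,p)])
E
```

```text
pics
{'clock': 0.0, 'qpos': array([-1.54178967e+00,  2.59341422e-01,  1.53606766e+00, -4.64276006e-06,
        1.34801022e+00, -2.02791826e-01]), 'joint_velocities': array([-0.0017091 , -0.00180398,  0.00106373,  0.00117172,  0.00046872,
        0.00195331]), 'tau': array([ 2.19568232e-03, -4.46031439e+01, -2.90567029e+01,  1.80187058e-04,
        1.17225762e-02, -4.59834794e-06]), 'tool_pos': array([ 126.36195419, -534.79033038,  252.48170112]), 'tool_rot': array([ 9.93290724e-01,  1.15640405e-01,  7.70063690e-05, -9.10075960e-04]), 'wrist_force': array([ 0.18355628,  0.21149209, -0.9572807 ]), 'torque': array([-0.00066496,  0.04245057, -0.0385019 ]), 'finger_gap': 85.75018664507238}
scene silver_bar []
scene tray [(0.84, [306.0, -173.0, -3.0]), (0.72, [347.0, 48.0, -3.0]), (0.7, [478.0, -67.0, -2.0])]
scene tray_grip [(0.96, [312.0, 97.0, 44.0]), (0.65, [420.0, -77.0, 39.0])]
scene sensor_pad [(0.71, [546.0, 180.0, 90.0]), (0.23, [679.0, -154.0, -1.0])]
scene brass_bar [(0.56, [525.0, -372.0, -1.0])]
scene copper_bar [(0.84, [566.0, -226.0, 7.0])]
side silver_bar [(0.83, [425.0, -332.0, -2.0]), (0.79, [439.0, -227.0, 3.0])]
side tray [(0.72, [302.0, -174.0, 0.0]), (0.68, [350.0, 48.0, 2.0]), (0.68, [472.0, -62.0, 1.0]), (0.56, [476.0, -63.0, 1.0])]
side tray_grip [(0.79, [273.0, -227.0, 33.0]), (0.77, [314.0, 97.0, 37.0]), (0.63, [417.0, -80.0, 38.0])]
side sensor_pad [(0.7, [548.0, 178.0, 90.0])]
side brass_bar [(0.92, [524.0, -372.0, -5.0]), (0.4, [315.0, 292.0, -2.0])]
side copper_bar [(0.7, [572.0, -229.0, -1.0]), (0.26, [477.0, -66.0, -2.0])]
wrist silver_bar []
wrist tray []
wrist tray_grip []
wrist sensor_pad []
wrist brass_bar []
wrist copper_bar []
```

View pics/scene.png

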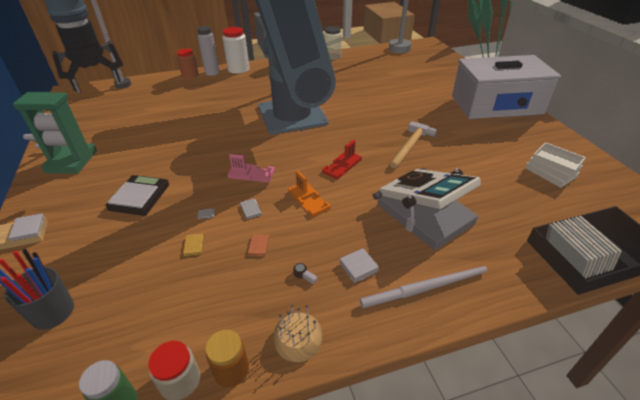

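View pics/side.png

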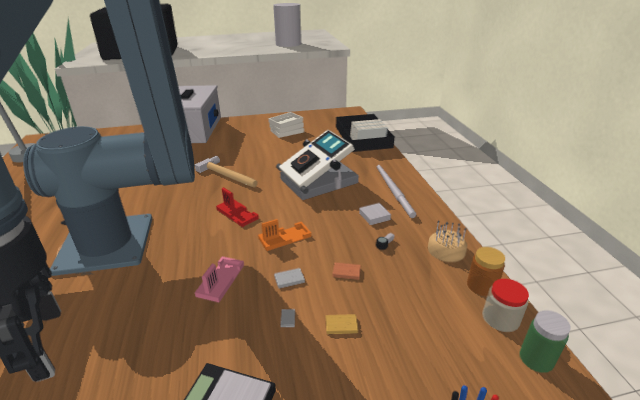

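Scene picture: candidates for the silver bar are the larger block at (250,209) scene / (290,278) side, the smaller, darker one at (206,214) / (288,317), and the bench block at (358,265) / (375,213). The tray is orange at (308,195); the pink one (250,170) and the red one (343,160) are look-alikes. Next I'll measure sizes and check one close crop.

```bash
cat > m.py <<'E'
from h import *
import sys
def rect(P):
    (c,s,a)=cv2.minAreaRect(P[:,:2].astype(np.float32)); return np.round(c,1),np.round(s,1),round(a,1)
for n in ["scene","side"]:
    d=np.load(n+".npz"); W=d["W"]; im=d["im"].astype(int)
    X,Y,Z=W[...,0],W[...,1],W[...,2]
    for nm,(cx,cy,r) in dict(silverA=(439,-227,50),silverB=(425,-332,42),brass=(524,-372,50),copper=(568,-228,50)).items():
        m=(np.hypot(X-cx,Y-cy)<r)&(Z>6)&(Z<40); P=W[m]
        print(n,nm,m.sum(),rect(P) if m.sum()>5 else "", np.round(np.nanmedian(P[:,2]),1), im[m].mean(0).round())
    hsv=cv2.cvtColor(d["im"],cv2.COLOR_RGB2HSV)
    m=(hsv[...,0]>8)&(hsv[...,0]<18)&(hsv[...,1]>200)&(np.hypot(X-465,Y+70)<100)&(Z>3)&(Z<70)
    P=W[m]; print(n,"tray",m.sum(),rect(P[P[:,2]<18]),"fin",rect(P[P[:,2]>22]),np.percentile(P[:,2],99))
    m=(np.hypot(X-546,Y-180)<24)&(np.abs(Z-92)<30); P=W[m]
    for _ in range(3):
        c=P.mean(0); nn=np.linalg.svd(P-c)[2][2]; nn*=np.sign(nn[2]); e=(P-c)@nn; P=P[np.abs(e)<max(2,1.5*e.std())]
    print(n,"pad",c.round(1),nn.round(3),np.degrees(np.arccos(nn[2])).round(1),np.degrees(np.arctan2(-nn[1],-nn[0])).round(1),len(P),e.std())
a=cv2.imread("pics/side.png")[190:345,200:400]; b=cv2.imread("pics/side.png")[120:200,260:370]
a=cv2.resize(a,(520,403),interpolation=cv2.INTER_CUBIC); b=cv2.resize(b,(280,204),interpolation=cv2.INTER_CUBIC)
c=np.zeros((403,800,3),np.uint8); c[:,:520]=a; c[:204,520:]=b; cv2.imwrite("pics/crop.png",c)
E
python3 m.py
```

```text
scene silverA 258 (array([ 442.7, -223.6]), array([67.2, 39.6]), 6.3) 10.1 [144. 136. 132.]
scene silverB 95 (array([ 425.6, -334.6]), array([40. , 30.2]), 75.5) 7.3 [102.  95.  92.]
scene brass 346 (array([ 524.6, -373. ]), array([41.1, 61.1]), 79.5) 9.9 [170. 128.  59.]
scene copper 352 (array([ 573.2, -227.2]), array([40.2, 62.5]), 69.4) 10.0 [164.  96.  64.]
scene tray 625 (array([453.4, -70.6]), array([124.9,  56.1]), 17.0) fin (array([420.5, -79.5]), array([37.9, 10.9]), 18.0) 63.83596167879074
scene pad [546.7 178.9  92.7] [-0.409 -0.135  0.902] 25.5 18.3 109 0.6192719144228859
side silverA 366 (array([ 441.7, -223.8]), array([60.4, 42.7]), 5.3) 10.2 [156. 153. 152.]
side silverB 215 (array([ 422.8, -334.6]), array([42.6, 27.2]), 78.4) 8.3 [107. 105. 103.]
side brass 552 (array([ 521.8, -371.9]), array([43.7, 60.2]), 80.8) 11.1 [185. 144.  74.]
side copper 341 (array([ 570.3, -227.2]), array([42.4, 59.1]), 69.8) 10.1 [176. 107.  76.]
side tray 219 (array([450. , -70.5]), array([119. ,  54.8]), 16.9) fin (array([417.1, -81. ]), array([40.5,  5.9]), 18.9) 59.40784746776036
side pad [546.2 179.4  92.2] [-0.407 -0.152  0.901] 25.7 20.5 120 1.024966291408736
```

View pics/crop.png

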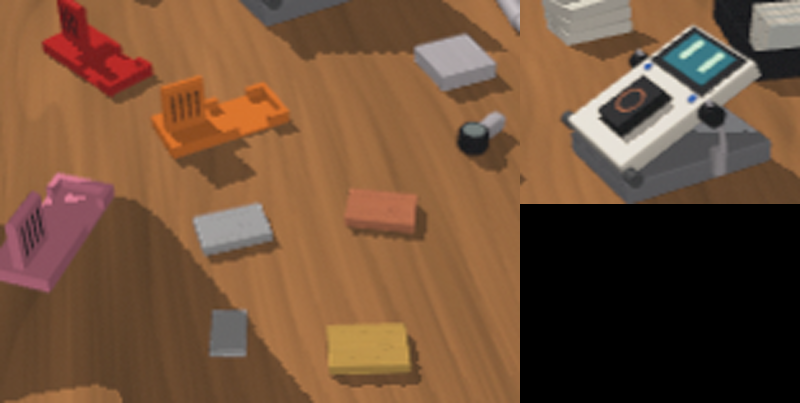

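The bar is silver A: 60x40 mm, centre about (442,-224). The small grey one is 40x28 mm. The tray is the orange one, yaw about 17.5°, origin about (475,-63). The pad slopes about 25.6° with uphill yaw about 19.5°. I'll move above the bar and look with the wrist camera.

```bash
cat >> h.py <<'E'
def Rdown(yaw):
    c,s=np.cos(np.radians(yaw)),np.sin(np.radians(yaw)); return np.array([[c,s,0],[s,-c,0],[0,0,-1.]])
def delta(pos,Rt):
    o=sensors.observe(); R0=R.from_quat(o["tool_rot"])
    d=R0.inv().apply(np.array(pos)-o["tool_pos"]); r=(R0.inv()*R.from_matrix(Rt)).as_rotvec(degrees=True)
    print("delta",d.round(1),r.round(2),"at",o["tool_pos"].round(1),"R",R0.as_matrix().round(3).tolist(),"F",o["wrist_force"].round(1),"gap",o["finger_gap"].round(1),"t",o["clock"])
E
python3 -c "
from h import *
delta([442,-224,170],Rdown(6))"
```

```text
Traceback (most recent call last):
  File "h.py", line 17, in delta
    print("delta",d.round(1),r.round(2),"at",o["tool_pos"].round(1),"R",R0.as_matrix().round(3).tolist(),"F",o["wrist_force"].round(1),"gap",o["finger_gap"].round(1),"t",o["clock"])
                                                                                                                                             ^^^^^^^^^^^^^^^^^^^^^
AttributeError: 'float' object has no attribute 'round'
```

```bash
sed -i 's/o\["finger_gap"\].round(1)/round(o["finger_gap"],1)/' h.py
python3 -c "
from h import *
delta([442,-224,170],Rdown(6))"
```

```text
delta [ 378.7 -230.5   83.3] [0.   0.   7.28] at [ 126.4 -535.3  253.3] R [[0.973, 0.23, 0.0], [0.23, -0.973, -0.0], [-0.0, 0.0, -1.0]] F [-0.2  0.2 -0.5] gap 85.3 t 1.05
```

>>> apply_moves:
  deltas:
    - [38, -23, 0, 0, 0, 1, 1]
    - [76, -46, 0, 0, 0, 2, 1]
    - [114, -69, 0, 0, 0, 3, 1]
    - [152, -92, 0, 0, 0, 4, 1]
    - [190, -115, 10, 0, 0, 5, 1]
    - [228, -138, 20, 0, 0, 6, 1]
    - [266, -161, 35, 0, 0, 7, 1]
    - [304, -184, 50, 0, 0, 7.28, 1]
    - [342, -208, 65, 0, 0, 7.28, 1]
    - [378.7, -230.5, 83.3, 0, 0, 7.28, 1]

```text
clock: 2.05
tool_pos: [443.5, -222.6, 170.1]
tool_rot: [0.999, 0.052, 0.001, 0.001]
wrist_force: [0.9, -0.6, -0.2]
finger_gap: 85.4
```

>>> apply_moves:
  deltas:
    - [12, -7, 4, 0, 0, 0, 1]
    - [12, -7, 4, 0, 0, 0, 1]
    - [12, -7, 4, 0, 0, 0, 1]
    - [12, -7, 4, 0, 0, 0, 1]
    - [12, -7, 4, 0, 0, 0, 1]
    - [12, -7, 4, 0, 0, 0, 1]
    - [12, -7, 4, 0, 0, 0, 1]
    - [12, -7, 4, 0, 0, 0, 1]
    - [12, -7, 4, 0, 0, 0, 1]
    - [12, -7, 4, 0, 0, 0, 1]

```text
clock: 3.05
tool_pos: [454.6, -214.5, 166.1]
tool_rot: [0.999, 0.052, 0.001, 0.001]
wrist_force: [-0.5, 0.1, -0.4]
finger_gap: 85.1
```

```bash
cat > w.py <<'E'
from h import *
import sys
p=get_image("wrist"); save(p["image"],sys.argv[1]); W=cloud(p); np.savez("w.npz",W=W,im=p["image"])
delta([442,-224,170],Rdown(6))
X,Y,Z=W[...,0],W[...,1],W[...,2]
m=(np.hypot(X-442,Y+224)<50)&(Z>6)&(Z<16); print(m.sum())
if m.sum()>50: print(cv2.minAreaRect(W[m][:,:2].astype(np.float32)), np.median(Z[m]))
E
python3 w.py w1.png
```

```text
delta [-13.6   8.2  -3.9] [ 0.07 -0.08  0.01] at [ 454.7 -214.4  166.1] R [[0.995, 0.105, 0.001], [0.105, -0.995, -0.001], [0.001, 0.001, -1.0]] F [-0.6 -0.2  0.1] gap 85.3 t 3.1
2822
((443.5029602050781, -223.7316131591797), (60.159454345703125, 40.10248565673828), 6.385733127593994) 10.798587451717708
```

View pics/w1.png

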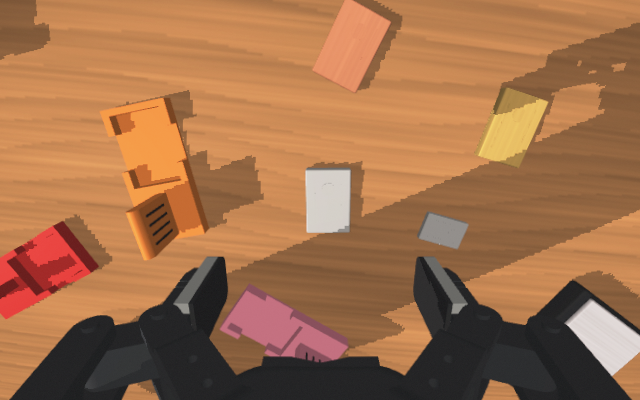

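The wrist view shows the bar at (328,200), measured 60.2x40.1 mm at (443.5,-223.7) with yaw 6.4°. The tray is at (150,170) with the fin at (150,225). I'll measure the tray from this frame too and plan the grasp.

```bash
cat > t.py <<'E'
from h import *
d=np.load("w.npz"); W=d["W"]; hsv=cv2.cvtColor(d["im"],cv2.COLOR_RGB2HSV); X,Y,Z=W[...,0],W[...,1],W[...,2]
m=(hsv[...,1]>190)&(np.hypot(X-455,Y+70)<90)&(Z>2)&(Z<75)
P=W[m]; L=P[P[:,2]<17]; (c,s,a)=cv2.minAreaRect(L[:,:2].astype(np.float32)); print("tray",c,s,a)
a=np.radians(a if s[0]>s[1] else a-90); ex=np.array([np.cos(a),np.sin(a)]); ey=np.array([-ex[1],ex[0]])
o=np.array(c)+ex*23.5; print("origin",o,np.degrees(a))
q=(P[:,:2]-o)@np.c_[ex,ey]
for nm,k in dict(all=P[:,2]<17,rim=(P[:,2]>9)&(P[:,2]<17),floor=(P[:,2]<7),fin=P[:,2]>50).items():
    print(nm,k.sum(),np.percentile(q[k],[1,50,99],axis=0).round(1).tolist(),np.median(P[k][:,2]).round(1))
E
python3 t.py; python3 -c "
from h import *
delta([443.5,-223.7,60],Rdown(6.4));delta([443.5,-223.7,24],Rdown(6.4))"
```

```text
tray (452.1475830078125, -72.77227783203125) (115.0687026977539, 50.071327209472656) 15.875625610351562
origin [474.75124057 -66.34385151] 15.875625610351562
all 611 [[-75.6, -24.7], [-45.8, -10.9], [33.6, 24.6]] 13.6
rim 457 [[-75.8, -24.8], [-54.1, -14.6], [24.8, -2.4]] 13.9
floor 153 [[-30.0, -13.6], [-19.4, 16.8], [33.6, 25.0]] 3.9
fin 39 [[-77.5, -2.0], [-59.9, -0.1], [-39.0, 1.3]] 63.0
delta [-12.2   7.9 106.1] [ 0.08 -0.08 -0.39] at [ 454.7 -214.4  166.1] R [[0.995, 0.105, 0.001], [0.105, -0.995, -0.001], [0.001, 0.001, -1.0]] F [-0.6 -0.2  0.1] gap 85.3 t 3.1
delta [-12.3   7.9 142.1] [ 0.08 -0.08 -0.39] at [ 454.7 -214.4  166.1] R [[0.995, 0.105, 0.001], [0.105, -0.995, -0.001], [0.001, 0.001, -1.0]] F [-0.6 -0.2  0.1] gap 85.3 t 3.1
```

>>> apply_moves:
  deltas:
    - [-4, 3, 25, 0, 0, 0, 1]
    - [-8, 6, 50, 0, 0, -0.4, 1]
    - [-12.3, 7.9, 75, 0, 0, -0.4, 1]
    - [-12.3, 7.9, 100, 0, 0, -0.4, 1]
    - [-12.3, 7.9, 118, 0, 0, -0.4, 1]
    - [-12.3, 7.9, 130, 0, 0, -0.4, 1]
    - [-12.3, 7.9, 138, 0, 0, -0.4, 1]
    - [-12.3, 7.9, 142, 0, 0, -0.4, 1]
    - [-12.3, 7.9, 142, 0, 0, -0.4, 0.75]
    - [-12.3, 7.9, 142, 0, 0, -0.4, 0.6]
  force: 40

```text
clock: 4.1
tool_pos: [443.9, -224.0, 24.7]
tool_rot: [0.998, 0.056, 0.001, 0.001]
wrist_force: [0.0, 1.0, -0.3]
finger_gap: 59.1
```

>>> apply_moves:
  deltas:
    - [0, 0, 0, 0, 0, 0, 0.5]
    - [0, 0, 0, 0, 0, 0, 0.3]
    - [0, 0, 0, 0, 0, 0, 0.3]
    - [0, 0, 0, 0, 0, 0, 0.3]
    - [0, 0, 0, 0, 0, 0, 0.3]
    - [0, 0, 0, 0, 0, 0, 0.3]
    - [0, 0, 0, 0, 0, 0, 0.3]
    - [0, 0, -5, 0, 0, 0, 0.3]
    - [0, 0, -20, 0, 0, 0, 0.3]
    - [0, 0, -40, 0, 0, 0, 0.3]

```text
clock: 5.1
tool_pos: [443.0, -223.3, 64.5]
tool_rot: [0.998, 0.056, 0.0, 0.0]
wrist_force: [0.2, 0.2, -1.9]
finger_gap: 38.4
```

```bash
python3 -c "
from h import *
delta([474.5,-66,66],Rdown(16.5));delta([474.5,-66,130],Rdown(16.5))"
```

```text
delta [  48.9 -152.8   -1.5] [  0.02  -0.02 -10.09] at [ 443.  -223.3   64.5] R [[0.994, 0.112, 0.0], [0.112, -0.994, -0.0], [0.0, 0.0, -1.0]] F [ 0.2  0.2 -1.9] gap 38.4 t 5.1
delta [  48.9 -152.8  -65.5] [  0.02  -0.02 -10.09] at [ 443.  -223.3   64.5] R [[0.994, 0.112, 0.0], [0.112, -0.994, -0.0], [0.0, 0.0, -1.0]] F [ 0.2  0.2 -1.9] gap 38.4 t 5.1
```

>>> apply_moves:
  deltas:
    - [0, 0, -20, 0, 0, 0, 0.3]
    - [5, -10, -40, 0, 0, -2, 0.3]
    - [10, -20, -60, 0, 0, -4, 0.3]
    - [14, -32, -80, 0, 0, -6, 0.3]
    - [17, -44, -90, 0, 0, -8, 0.3]
    - [20, -54, -95, 0, 0, -10, 0.3]
    - [20, -62, -95, 0, 0, -10, 0.3]
    - [20, -68, -95, 0, 0, -10, 0.3]
    - [20, -70, -95, 0, 0, -10, 0.3]
    - [20, -70, -95, 0, 0, -10, 0.3]

```text
clock: 6.1
tool_pos: [454.6, -151.1, 158.8]
tool_rot: [0.99, 0.143, -0.0, -0.0]
wrist_force: [1.0, -0.4, -2.1]
finger_gap: 38.6
```

```bash
python3 w.py w2.png; python3 t.py; cat >> t.py <<'E'
E
python3 - <<'E'
from h import *
d=np.load("w.npz"); W=d["W"]; o=sensors.observe(); Rt=R.from_quat(o["tool_rot"]).as_matrix()
q=(W-o["tool_pos"])@Rt   # tool frame
m=(np.abs(q[...,0])<45)&(np.abs(q[...,1])<45)&(q[...,2]>0)&(q[...,2]<40)
s=d["im"][m]; P=q[m]; k=(s.max(1).astype(int)>110)
print(k.sum(),np.percentile(P[k],[1,10,50,90,99],axis=0).round(1).tolist())
E
```

```text
delta [-32.7  65.9 -11.1] [-1.000e-02  3.000e-02  1.041e+01] at [ 454.8 -151.5  158.9] R [[0.959, 0.282, -0.001], [0.282, -0.959, 0.0], [-0.001, -0.0, -1.0]] F [-0.6 -0.3 -2.7] gap 38.3 t 6.15
0
tray (450.6268310546875, -75.24398803710938) (111.89527893066406, 48.733734130859375) 44.09931564331055
origin [467.50299439 -58.89023889] 44.09931564331055
all 463 [[-75.1, -12.8], [-53.0, 4.9], [29.3, 21.7]] 13.8
rim 414 [[-75.2, -12.5], [-54.5, 4.5], [-12.3, 21.4]] 13.9
floor 49 [[-31.3, -19.0], [-8.4, 13.0], [32.4, 22.6]] 3.9
fin 56 [[-68.1, 8.8], [-51.3, 16.6], [-30.2, 25.8]] 62.9
9285 [[-30.1, -18.7, 13.7], [-23.7, -15.1, 14.4], [2.4, 0.4, 15.2], [24.6, 16.1, 15.9], [28.5, 19.7, 16.9]]
```

View pics/w2.png

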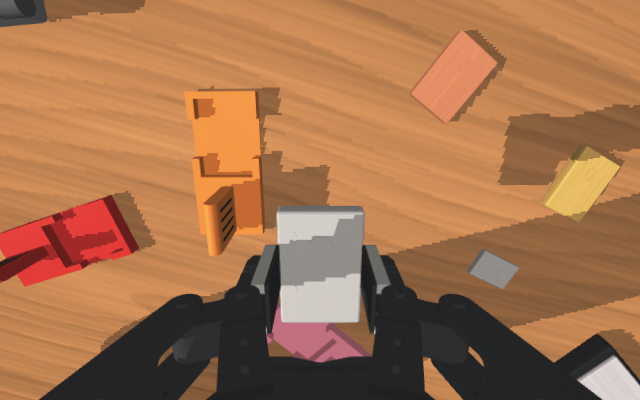

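The bar is held square in the jaws (pixel 320,265), its top at tool z 15.2, centred to within 1 mm. The tray is at (228,165); the colour mask was poor, so I'll use height instead.

```bash
cat > t2.py <<'E'
from h import *
d=np.load("w.npz"); W=d["W"]; X,Y,Z=W[...,0],W[...,1],W[...,2]
m=(np.abs(X-452)<85)&(np.abs(Y+74)<60)&(Z>2.6)&(Z<75)
n,lab,st,_=cv2.connectedComponentsWithStats(m.astype(np.uint8)); i=1+np.argmax(st[1:,4]); m=lab==i
t=(np.abs(X-452)<85)&(np.abs(Y+74)<60)&(Z<2); print("bench",np.nanmedian(Z[t]),m.sum())
P=W[m]; L=P[P[:,2]<17]; (c,s,a)=cv2.minAreaRect(L[:,:2].astype(np.float32)); print("tray",c,s,a)
a=np.radians(a if s[0]>s[1] else a-90); ex=np.array([np.cos(a),np.sin(a)]); ey=np.array([-ex[1],ex[0]])
o=np.array(c)+ex*23.5; print("origin",o,np.degrees(a))
q=(P[:,:2]-o)@np.c_[ex,ey]
f=(P[:,2]<7); f&=(np.abs(q[:,0])<34)
f1=f&(np.abs(q[:,1])<24)&(np.abs(q[:,0])>18)
r=(P[:,2]>11)&(P[:,2]<17)
print("floor x",np.percentile(q[f,0],[1,99]),"floor y corners",np.percentile(q[f1,1],[1,99]))
r1=r&(np.abs(q[:,0])>18)&(np.abs(q[:,0])<30); print("rim y",[np.percentile(q[r1&(sg*q[:,1]>0),1],[1,99]).round(1).tolist() for sg in(1,-1)])
fn=P[:,2]>61; print("fin",np.percentile(q[fn],[2,50,98],axis=0).round(1).tolist()); c2=cv2.minAreaRect(P[fn][:,:2].astype(np.float32)); print(c2)
E
python3 t2.py
```

```text
bench 0.8220609233749769 9943
tray (450.25665283203125, -68.47576904296875) (128.49664306640625, 61.48151779174805) 15.705551147460938
origin [472.87929266 -62.11446672] 15.705551147460938
floor x [-29.71167482  33.50596346] floor y corners [-20.90227032  20.71596417]
rim y [[3.3, 26.7], [-30.0, -3.0]]
fin [[-76.8, -6.8], [-56.4, -3.0], [-38.0, 1.9]]
((418.11846923828125, -80.02012634277344), (40.52716827392578, 9.848228454589844), 15.873725891113281)
```

```bash
cat > fit.py <<'E'
from h import *
from scipy.optimize import differential_evolution as DE
def model(q):
    x,y=q[:,0],np.abs(q[:,1]); z=np.zeros(len(q))
    t=(x>-84.5)&(x<37.5)&(y<28); z[t]=13
    rec=(np.abs(x)<32)&(y<22); z[rec]=3
    z[t&(np.abs(x)<16)]=3
    z[(np.abs(x+60)<20)&(y<5)]=63
    return z
def fit(P):
    def cost(p):
        c,s=np.cos(np.radians(p[2])),np.sin(np.radians(p[2])); d=P[:,:2]-p[:2]
        q=np.c_[d[:,0]*c+d[:,1]*s,-d[:,0]*s+d[:,1]*c]
        return np.minimum(np.abs(model(q)-P[:,2]),6).mean()
    r=DE(cost,[(465,485),(-75,-52),(10,22)],seed=1,popsize=20,tol=1e-6); return r.x.round(2),r.fun
if __name__=="__main__":
    W=np.load("w.npz")["W"]-[0,0,.8]; X,Y,Z=W[...,0],W[...,1],W[...,2]
    m=(np.abs(X-452)<85)&(np.abs(Y+74)<50)&(Z>-3)&(Z<16)
    print(m.sum()); print(fit(W[m]))
    m=(np.abs(X-452)<85)&(np.abs(Y+74)<50)&(Z>-3)&(Z<75); print(fit(W[m]))
E
python3 fit.py
```

```text
19774
(array([475.57, -62.91,  16.16]), np.float64(0.7201428325375123))
(array([475.56, -62.89,  16.28]), np.float64(0.9786729884305448))
```

```bash
python3 -c "
from h import *
delta([476.2,-62.7,60],Rdown(16.2))"
```

```text
delta [ 45.7 -79.1  98.9] [-0.01  0.03  0.21] at [ 454.8 -151.5  158.9] R [[0.959, 0.282, -0.001], [0.282, -0.959, 0.0], [-0.001, -0.0, -1.0]] F [-0.6 -0.3 -2.7] gap 38.3 t 6.15
```

>>> apply_moves:
  deltas:
    - [7, -12, 0, 0, 0, 0.2, 0.3]
    - [16, -27, 5, 0, 0, 0.2, 0.3]
    - [25, -43, 15, 0, 0, 0.2, 0.3]
    - [33, -58, 30, 0, 0, 0.2, 0.3]
    - [40, -70, 45, 0, 0, 0.2, 0.3]
    - [44, -77, 60, 0, 0, 0.2, 0.3]
    - [45.7, -79.1, 75, 0, 0, 0.2, 0.3]
    - [45.7, -79.1, 90, 0, 0, 0.2, 0.3]
    - [45.7, -79.1, 98.9, 0, 0, 0.2, 0.3]
    - [45.7, -79.1, 98.9, 0, 0, 0.2, 0.3]

```text
clock: 7.15
tool_pos: [475.4, -62.8, 58.8]
tool_rot: [0.99, 0.141, -0.002, -0.001]
wrist_force: [0.5, 0.7, -2.5]
finger_gap: 38.7
```

```bash
python3 -c "
from h import *
p=get_image('wrist'); save(p['image'],'w3.png'); np.savez('w.npz',W=cloud(p),im=p['image'])
delta([476.2,-62.7,40],Rdown(16.2));delta([476.2,-62.7,28],Rdown(16.2))
o=sensors.observe(); W=cloud(p); q=(W-o['tool_pos'])@R.from_quat(o['tool_rot']).as_matrix()
m=(np.abs(q[...,0])<45)&(np.abs(q[...,1])<26)&(q[...,2]>12)&(q[...,2]<18)
print(cv2.minAreaRect(q[m][:,:2].astype(np.float32)))
"; python3 fit.py
```

```text
delta [ 0.4 -0.1 19.6] [-0.06  0.1  -0.02] at [475.9 -62.9  59.6] R [[0.96, 0.279, -0.002], [0.279, -0.96, 0.001], [-0.002, -0.001, -1.0]] F [-0.6 -0.2 -1.9] gap 38.6 t 7.2
delta [ 0.4 -0.1 31.6] [-0.06  0.1  -0.02] at [475.9 -62.9  59.6] R [[0.96, 0.279, -0.002], [0.279, -0.96, 0.001], [-0.002, -0.001, -1.0]] F [-0.6 -0.2 -1.9] gap 38.6 t 7.2
((-6.457700729370117, 0.3691120147705078), (51.19046401977539, 70.40977478027344), 89.93181610107422)
19815
(array([475.35, -63.13,  16.18]), np.float64(0.6294316712377919))
(array([475.35, -63.13,  16.18]), np.float64(2.8058156568257635))
```

View pics/w3.png

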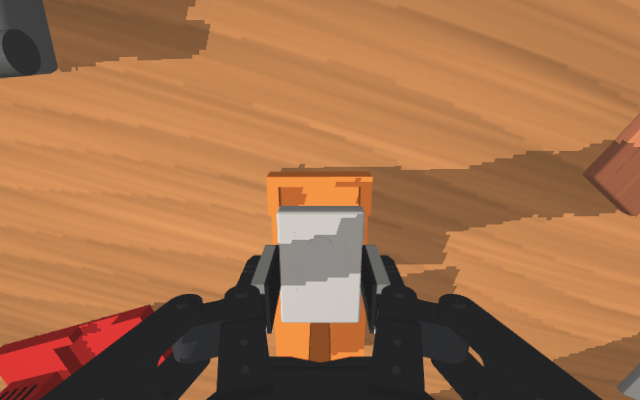

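The bar is centred over the recess (320,265), square with the tray. Descending gently.

>>> apply_moves:
  deltas:
    - [0.2, -0.1, 8, 0, 0, 0, 0.3]
    - [0.2, -0.1, 15, 0, 0, 0, 0.3]
    - [0.2, -0.1, 19, 0, 0, 0, 0.3]
    - [0.2, -0.1, 21, 0, 0, 0, 0.3]
    - [0.2, -0.1, 23, 0, 0, 0, 0.3]
    - [0.2, -0.1, 25, 0, 0, 0, 0.3]
    - [0.2, -0.1, 27, 0, 0, 0, 0.3]
    - [0.2, -0.1, 29, 0, 0, 0, 0.3]
    - [0.2, -0.1, 30, 0, 0, 0, 0.3]
    - [0.2, -0.1, 30, 0, 0, 0, 0.3]

```text
clock: 8.2
tool_pos: [476.0, -62.8, 29.4]
tool_rot: [0.99, 0.141, -0.001, -0.0]
wrist_force: [0.5, -0.4, -3.2]
finger_gap: 38.2
```

```bash
python3 -c "
from h import *
delta([475.9,-62.8,28],Rdown(16.2))"
```

```text
delta [-0.1  0.   1.4] [-0.07  0.11 -0.03] at [476.  -62.8  29.4] R [[0.96, 0.279, -0.002], [0.279, -0.96, 0.001], [-0.002, -0.001, -1.0]] F [ 0.5 -0.4 -3.2] gap 38.2 t 8.2
```

It is inside the recess with no contact force. Down a little more, then release.

>>> apply_moves:
  deltas:
    - [0, 0, 0.5, 0, 0, 0, 0.3]
    - [0, 0, 0.8, 0, 0, 0, 0.3]
    - [0, 0, 1.2, 0, 0, 0, 0.3]
    - [0, 0, 1.5, 0, 0, 0, 0.3]
    - [0, 0, 1.5, 0, 0, 0, 0.45]
    - [0, 0, 1.5, 0, 0, 0, 0.5]
    - [0, 0, 1.5, 0, 0, 0, 0.55]
    - [0, 0, 0, 0, 0, 0, 0.6]
    - [0, 0, 0, 0, 0, 0, 0.65]
    - [0, 0, 0, 0, 0, 0, 0.7]

```text
clock: 9.2
tool_pos: [476.0, -62.8, 29.5]
tool_rot: [0.99, 0.141, -0.001, -0.0]
wrist_force: [-0.6, 0.2, -0.1]
finger_gap: 59.5
```

>>> apply_moves:
  deltas:
    - [0, 0, -5, 0, 0, 0, 0.75]
    - [0, 0, -15, 0, 0, 0, 0.8]
    - [0, 0, -30, 0, 0, 0, 0.9]
    - [0, 0, -45, 0, 0, 0, 1]
    - [-5, 0, -60, 0, 0, 0, 1]
    - [-15, 0, -75, 0, 0, 0, 1]
    - [-25, 0, -85, 0, 0, 0, 1]
    - [-35, 0, -90, 0, 0, 0, 1]
    - [-40, 0, -90, 0, 0, 0, 1]
    - [-40, 0, -90, 0, 0, 0, 1]

```text
clock: 10.2
tool_pos: [436.8, -74.0, 119.3]
tool_rot: [0.99, 0.14, -0.001, -0.001]
wrist_force: [1.0, -0.3, -0.1]
finger_gap: 85.5
```

```bash
cat > s.py <<'E'
from h import *
import sys
p=get_image('wrist'); save(p['image'],sys.argv[1]); W=cloud(p); np.savez('w.npz',W=W,im=p['image'])
delta([475.9,-62.8,28],Rdown(16.2))
o=np.array([475.5,-63.0]); a=np.radians(16.2); ex=np.array([np.cos(a),np.sin(a)]); ey=np.array([-ex[1],ex[0]])
q=np.dstack([(W[...,:2]-o)@ex,(W[...,:2]-o)@ey,W[...,2]-.8])
im=p['image'].astype(int); m=(np.abs(q[...,0])<36)&(np.abs(q[...,1])<26)&(q[...,2]>2); g=m&(im.max(2)-im.min(2)<40)
P=q[g]; print("bar",g.sum(),cv2.minAreaRect(P[:,:2].astype(np.float32)),np.median(P[:,2]))
A=np.c_[P[:,:2],np.ones(len(P))]; print("plane",np.linalg.lstsq(A,P[:,2],rcond=None)[0])
f=(q[...,2]>61)&(q[...,2]<66)&(np.abs(q[...,0]+60)<30)&(np.abs(q[...,1])<15); print("fin",cv2.minAreaRect(q[f][:,:2].astype(np.float32)))
r=(q[...,2]>9)&(np.abs(q[...,1])>23)&(np.abs(q[...,1])<27)&(np.abs(q[...,0])>18)&(np.abs(q[...,0])<32); print("rim z",np.median(q[r][:,2]))
E
python3 s.py w4.png
```

```text
delta [40.4  0.2 91.1] [-0.09  0.13 -0.06] at [437.3 -74.  119.2] R [[0.961, 0.278, -0.003], [0.278, -0.961, 0.001], [-0.002, -0.002, -1.0]] F [ 0.2  0.2 -0.4] gap 85.5 t 10.25
bar 13726 ((-0.53668212890625, -0.005123138427734375), (51.99197006225586, 60.05051803588867), 89.97994995117188) 176.715356391194
plane [-3.69233804  0.15153314 61.38439511]
fin ((-59.84342956542969, -0.2829265594482422), (40.24604415893555, 8.878015518188477), 0.3050324618816376)
rim z 181.7016427570432
```

View pics/w4.png

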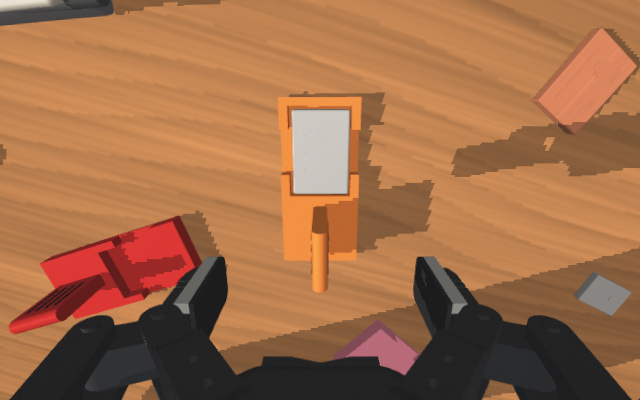

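The bar is seated flat in the recess (320,150), with the fin at (320,250). Before lifting, I'll look at the tester from above with the hand empty.

```bash
python3 - <<'E'
from h import *
W=np.load("w.npz")["W"]; im=np.load("w.npz")["im"].astype(int)
o=np.array([475.5,-63.0]); a=np.radians(16.2); ex=np.array([np.cos(a),np.sin(a)]); ey=np.array([-ex[1],ex[0]])
q=np.dstack([(W[...,:2]-o)@ex,(W[...,:2]-o)@ey,W[...,2]-.8])
g=(np.abs(q[...,0])<36)&(np.abs(q[...,1])<26)&(q[...,2]>2)&(q[...,2]<25)&(im.max(2)-im.min(2)<40); P=q[g]
print("bar",cv2.minAreaRect(P[:,:2].astype(np.float32)),np.median(P[:,2]),np.linalg.lstsq(np.c_[P[:,:2],np.ones(len(P))],P[:,2],rcond=None)[0])
delta([510,165,270],Rdown(18))
E
```

```text
bar ((-0.3814373016357422, -0.7810077667236328), (59.829551696777344, 39.35309982299805), 0.1780215948820114) 13.054205167787611 [-4.80103638e-04 -9.03689268e-05  1.30624843e+01]
delta [ 136.  -209.6 -150.8] [-0.09  0.13 -1.86] at [437.3 -74.  119.2] R [[0.961, 0.278, -0.003], [0.278, -0.961, 0.001], [-0.002, -0.002, -1.0]] F [ 0.2  0.2 -0.4] gap 85.5 t 10.25
```

Bar top is at 13.05 mm, level with the rim, and centred within 1 mm, so it is seated.

>>> apply_moves:
  deltas:
    - [5, -5, -25, 0, 0, 0, 1]
    - [20, -25, -60, 0, 0, 0, 1]
    - [35, -50, -90, 0, 0, -1, 1]
    - [50, -75, -115, 0, 0, -1.5, 1]
    - [68, -105, -135, 0, 0, -1.8, 1]
    - [86, -135, -150, 0, 0, -1.8, 1]
    - [104, -162, -151, 0, 0, -1.8, 1]
    - [120, -186, -151, 0, 0, -1.8, 1]
    - [131, -203, -151, 0, 0, -1.8, 1]
    - [136, -210, -151, 0, 0, -1.8, 1]

```text
clock: 11.25
tool_pos: [510.2, 167.3, 269.2]
tool_rot: [0.988, 0.157, -0.002, -0.001]
wrist_force: [-0.7, -0.6, -0.2]
finger_gap: 85.6
```

```bash
cat > pad.py <<'E'
from h import *
import sys
p=get_image("wrist"); save(p["image"],sys.argv[1]); W=cloud(p); np.savez("pad.npz",W=W,im=p["image"])
o=sensors.observe(); print(o["tool_pos"].round(1),o["clock"])
print([(round(d["confidence"],2),np.round(d["xyz"],1).tolist()) for d in models.pinpoint("sensor_pad",p)])
X,Y,Z=W[...,0],W[...,1],W[...,2]
def plane(P,n=6,t=1.5):
    for _ in range(n):
        c=np.median(P,0) if _==0 else P.mean(0); nn=np.linalg.svd(P-c,full_matrices=False)[2][2]; nn*=np.sign(nn[2]); e=(P-c)@nn; P=P[np.abs(e)<max(t,1.5*e.std())]
    return c,nn,e.std(),len(P)
m=(np.hypot(X-546,Y-179)<22)&(np.abs(Z-92)<25)
c,n,s,k=plane(W[m]); print("pad",c.round(1),n.round(4),s,k,"tilt",np.degrees(np.arccos(n[2])))
# iterate: all points in pad plane
u=np.array([0,0,1.])-n[2]*n; u/=np.linalg.norm(u); v=np.cross(n,u)
for it in range(2):
    q=(W-c)@np.c_[u,v,n]
    m=(np.abs(q[...,2])<2.5)&(np.abs(q[...,0])<55)&(np.abs(q[...,1])<45)
    nl,lab,st,_=cv2.connectedComponentsWithStats(m.astype(np.uint8)); i=1+np.argmax(st[1:,4]); P=q[lab==i]
    r=cv2.minAreaRect(P[:,:2].astype(np.float32)); print("rect",r,"pct",np.percentile(P,[1,99],axis=0).round(1).tolist())
    ang=r[2] if r[1][0]>r[1][1] else r[2]-90
    c2=c+u*r[0][0]+v*r[0][1]; print("centre",c2.round(1),"rect angle in plane",ang,"uphill yaw",np.degrees(np.arctan2(u[1],u[0])))
    a=np.radians(ang); xh=u*np.cos(a)+v*np.sin(a); print("x axis",xh.round(4))
    c3,n,s,k=plane(W[lab==i]); u=np.array([0,0,1.])-n[2]*n; u/=np.linalg.norm(u); v=np.cross(n,u); print("n",n.round(4),np.degrees(np.arccos(n[2])),s,k)
E
python3 pad.py p1.png
```

```text
[510.4 167.4 269.3] 11.3
[(0.62, [544.8, 181.1, 86.0])]
pad [546.8 179.3  92.6] [-0.4044 -0.1404  0.9037] 0.5824049124804273 1670 tilt 25.3485134032069
rect ((-1.1411018371582031, 0.4500713348388672), (52.17947769165039, 71.36782836914062), 89.80420684814453) pct [[-35.6, -25.2, -1.8], [34.0, 25.9, 1.3]]
centre [545.6 179.4  92.1] rect angle in plane -0.19579315185546875 uphill yaw 19.145163077013333
x axis [0.8549 0.2932 0.4281]
n [-0.4042 -0.1379  0.9042] 25.282372141183053 0.5617021514859796 3631
rect ((-1.1413726806640625, 0.447509765625), (71.36480712890625, 52.181644439697266), 0.07799016684293747) pct [[-35.7, -25.2, -1.8], [34.0, 25.9, 1.3]]
centre [545.6 179.4  92.1] rect angle in plane 0.07799016684293747 uphill yaw 18.834491874938827
x axis [0.8554 0.2932 0.4271]
n [-0.4042 -0.1379  0.9042] 25.282372141183053 0.5617021514859796 3631
```

View pics/p1.png

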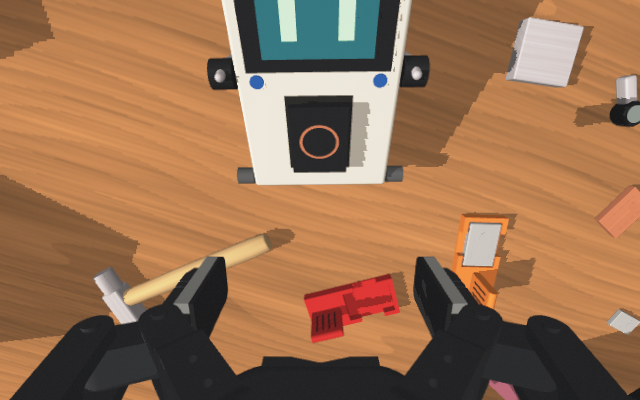

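The tester shows the pad at (319,133), measured 71x52 mm: centre (545.6,179.4,~91.5), tilt 25.3°, uphill yaw 19°. The head's front edge is at row 183 and the hammer is at (200,270), clear of the path. Now for the fin.

```bash
python3 -c "
from h import *
delta([417.9,-79.8,130],Rdown(16.3));delta([417.9,-79.8,40],Rdown(16.3))"
```

```text
delta [-163.2  205.6  139.5] [-0.11  0.2   1.73] at [510.  166.2 269.3] R [[0.951, 0.309, -0.004], [0.31, -0.951, 0.001], [-0.004, -0.002, -1.0]] F [-0.3  0.5 -0.4] gap 85.6 t 11.35
delta [-162.9  205.8  229.5] [-0.11  0.2   1.73] at [510.  166.2 269.3] R [[0.951, 0.309, -0.004], [0.31, -0.951, 0.001], [-0.004, -0.002, -1.0]] F [-0.3  0.5 -0.4] gap 85.6 t 11.35
```

>>> apply_moves:
  deltas:
    - [-8, 10, 0, 0, 0, 0, 1]
    - [-24, 30, 0, 0, 0, 0.5, 1]
    - [-44, 55, 5, 0, 0, 1, 1]
    - [-66, 83, 20, 0, 0, 1.7, 1]
    - [-88, 111, 45, 0, 0.2, 1.7, 1]
    - [-110, 139, 75, 0, 0.2, 1.7, 1]
    - [-131, 165, 100, 0, 0.2, 1.7, 1]
    - [-148, 187, 120, 0, 0.2, 1.7, 1]
    - [-159, 201, 133, 0, 0.2, 1.7, 1]
    - [-163.2, 205.6, 139.5, -0.1, 0.2, 1.7, 1]
  force: 110

```text
clock: 12.35
tool_pos: [415.7, -82.0, 129.0]
tool_rot: [0.99, 0.14, -0.001, -0.0]
wrist_force: [0.5, 0.7, 1.0]
finger_gap: 85.7
```

```bash
python3 -c "
from h import *
p=get_image('wrist'); W=cloud(p)-[0,0,.8]; X,Y,Z=W[...,0],W[...,1],W[...,2]
f=(Z>61)&(Z<66)&(np.hypot(X-418,Y+80)<30); r=cv2.minAreaRect(W[f][:,:2].astype(np.float32)) if f.sum()>20 else 0; print('fin',f.sum(),r)
delta([417.9,-79.8,40],Rdown(16.3))"
```

```text
fin 764 ((417.79315185546875, -80.11222076416016), (40.531742095947266, 8.885825157165527), 16.318326950073242)
delta [ 2.8 -1.1 88.7] [-0.06  0.14 -0.18] at [415.7 -81.7 128.7] R [[0.961, 0.278, -0.003], [0.278, -0.961, 0.0], [-0.002, -0.001, -1.0]] F [ 0.2 -0.4 -0.4] gap 85.3 t 12.4
```

>>> apply_moves:
  deltas:
    - [2.6, -1, 10, 0, 0.1, -0.1, 1]
    - [2.6, -1, 25, 0, 0.1, -0.1, 1]
    - [2.6, -1, 40, 0, 0.1, -0.1, 1]
    - [2.6, -1, 54, 0, 0.1, -0.1, 1]
    - [2.6, -1, 66, 0, 0.1, -0.1, 1]
    - [2.6, -1, 76, 0, 0.1, -0.1, 1]
    - [2.6, -1, 83, 0, 0.1, -0.1, 1]
    - [2.6, -1, 87, 0, 0.1, -0.1, 0.8]
    - [2.6, -1, 88.5, 0, 0.1, -0.1, 0.6]
    - [2.6, -1, 88.5, 0, 0.1, -0.1, 0.5]
  force: 110

```text
clock: 13.4
tool_pos: [417.9, -80.0, 40.3]
tool_rot: [0.99, 0.141, -0.0, -0.0]
wrist_force: [-0.6, -0.7, -0.5]
finger_gap: 43.9
```

>>> apply_moves:
  deltas:
    - [0, 0, 0, 0, 0, 0, 0.4]
    - [0, 0, 0, 0, 0, 0, 0.3]
    - [0, 0, 0, 0, 0, 0, 0.2]
    - [0, 0, 0, 0, 0, 0, 0.15]
    - [0, 0, 0, 0, 0, 0, 0.05]
    - [0, 0, 0, 0, 0, 0, 0]
    - [0, 0, 0, 0, 0, 0, 0]
    - [0, 0, 0, 0, 0, 0, 0]
    - [0, 0, 0, 0, 0, 0, 0]
    - [0, 0, 0, 0, 0, 0, 0]
  force: 110

```text
clock: 14.4
tool_pos: [417.9, -79.9, 40.6]
tool_rot: [0.99, 0.141, -0.0, -0.0]
wrist_force: [-1.4, 0.7, 5.1]
finger_gap: 8.8
```

>>> apply_moves:
  deltas:
    - [0, 0, -2, 0, 0, 0, 0]
    - [0, 0, -5, 0, 0, 0, 0]
    - [0, 0, -10, 0, 0, 0, 0]
    - [0, 0, -17, 0, 0, 0, 0]
    - [0, 0, -25, 0, 0, 0, 0]
    - [0, 0, -34, 0, 0, 0, 0]
    - [0, 0, -44, 0, 0, 0, 0]
    - [0, 0, -52, 0, 0, 0, 0]
    - [0, 0, -58, 0, 0, 0, 0]
    - [0, 0, -60, 0, 0, 0, 0]
  force: 110

```text
clock: 15.4
tool_pos: [418.4, -80.2, 101.5]
tool_rot: [0.99, 0.141, 0.0, 0.0]
wrist_force: [-0.0, 0.0, -4.4]
finger_gap: 8.4
```

```bash
cat > tr.py <<'E'
from h import *
# measured tray underside frame in the tool frame, from scene+side+wrist depth of tray top
import sys
o=sensors.observe(); Rt=R.from_quat(o["tool_rot"]).as_matrix()
for n in ["wrist","side","scene"]:
    p=get_image(n)
    if n=="wrist": save(p["image"],sys.argv[1])
    W=cloud(p); q=(W-o["tool_pos"])@Rt
    m=(q[...,0]>26)&(q[...,0]<97)&(np.abs(q[...,1])<20)&(q[...,2]>15)&(q[...,2]<45)
    P=q[m]
    if len(P)<60: print(n,len(P)); continue
    for _ in range(6):
        c=P.mean(0); nn=np.linalg.svd(P-c,full_matrices=False)[2][2]; nn*=np.sign(nn[2]); e=(P-c)@nn; P=P[np.abs(e)<max(1,1.5*e.std())]
    print(n,len(P),"centre",c.round(2),"normal",nn.round(4),"std",e.std().round(2),"top z at x=60:",round(c[2]-(nn[0]*(60-c[0])-nn[1]*c[1])/nn[2],2))
    im=p["image"].astype(int); g=(q[...,0]>15)&(q[...,0]<105)&(np.abs(q[...,1])<45)&(q[...,2]>20)&(q[...,2]<38)&(im.max(2)-im.min(2)<40); Q=q[g]
    if len(Q)>50: print("  bar",len(Q),cv2.minAreaRect(Q[:,:2].astype(np.float32)),np.median(Q[:,2]))
delta([0,0,0],np.eye(3))
E
python3 tr.py w5.png
```

```text
wrist 11046 centre [63.22  0.85 26.86] normal [-0.002   0.0023  1.    ] std 0.49 top z at x=60: 26.86
  bar 11292 ((58.3031005859375, 1.7925987243652344), (61.78886795043945, 41.002166748046875), 0.648613452911377) 26.85634273862127
side 163 centre [59.48  0.52 27.29] normal [0.0069 0.0081 0.9999] std 0.52 top z at x=60: 27.29
  bar 240 ((57.313018798828125, 1.9780502319335938), (58.350982666015625, 43.95942306518555), 3.3437304496765137) 27.466890424231195
scene 175 centre [64.01  1.58 28.33] normal [-0.0118  0.0055  0.9999] std 0.54 top z at x=60: 28.29
  bar 235 ((58.944000244140625, 2.0410709381103516), (39.356014251708984, 60.46335983276367), 86.7134780883789) 28.20358457885703
delta [-378.8 -193.5  100.9] [ 1.7815e+02  2.5430e+01 -4.0000e-02] at [417.9 -79.9 100.6] R [[0.96, 0.28, -0.001], [0.28, -0.96, 0.001], [-0.0, -0.001, -1.0]] F [-0.8  0.9 -4.6] gap 8.6 t 15.55
```

View pics/w5.png

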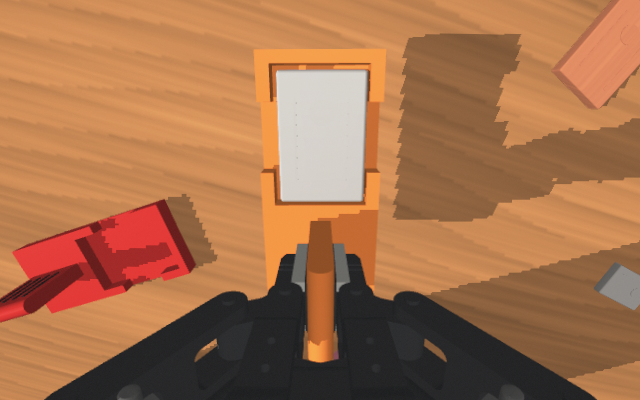

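The bar is seated and the tray is held level (normal within 0.003), with the fin in the jaws at (320,260). Planning the hover and tilt.

```bash
cat > plan.py <<'E'
from h import *
n=np.array([-0.4042,-0.1385,0.9042]); n/=np.linalg.norm(n); u=np.array([0,0,1.])-n[2]*n; u/=np.linalg.norm(u)
C=np.array([545.6,179.4,91.4]); Z=-n; RT=np.c_[u,np.cross(Z,u),Z]
def tcp(h,off=np.array([60,0,40.4])): return C+h*n-RT@off
if __name__=="__main__":
    for h in (60,25,5,0,-4): print(h,tcp(h).round(1)); delta(tcp(h),RT)
E
python3 plan.py
```

```text
60 [453.7 147.9 156.5]
delta [  98.1 -208.8  -55.8] [ 0.54 25.31 -2.64] at [417.9 -79.9 100.6] R [[0.96, 0.28, -0.001], [0.28, -0.96, 0.001], [-0.0, -0.001, -1.0]] F [-0.8  0.9 -4.6] gap 8.6 t 15.55
25 [467.8 152.8 124.9]
delta [ 113.1 -209.4  -24.2] [ 0.54 25.31 -2.64] at [417.9 -79.9 100.6] R [[0.96, 0.28, -0.001], [0.28, -0.96, 0.001], [-0.0, -0.001, -1.0]] F [-0.8  0.9 -4.6] gap 8.6 t 15.55
5 [475.9 155.5 106.8]
delta [ 121.6 -209.8   -6.1] [ 0.54 25.31 -2.64] at [417.9 -79.9 100.6] R [[0.96, 0.28, -0.001], [0.28, -0.96, 0.001], [-0.0, -0.001, -1.0]] F [-0.8  0.9 -4.6] gap 8.6 t 15.55
0 [478.  156.2 102.3]
delta [ 123.7 -209.9   -1.6] [ 0.54 25.31 -2.64] at [417.9 -79.9 100.6] R [[0.96, 0.28, -0.001], [0.28, -0.96, 0.001], [-0.0, -0.001, -1.0]] F [-0.8  0.9 -4.6] gap 8.6 t 15.55
-4 [479.6 156.8  98.7]
delta [ 125.5 -210.     2. ] [ 0.54 25.31 -2.64] at [417.9 -79.9 100.6] R [[0.96, 0.28, -0.001], [0.28, -0.96, 0.001], [-0.0, -0.001, -1.0]] F [-0.8  0.9 -4.6] gap 8.6 t 15.55
```

>>> apply_moves:
  deltas:
    - [0, 0, -8, 0, 0, 0, 0]
    - [0, 0, -22, 0, 1, 0, 0]
    - [4, -6, -38, 0, 2.5, 0, 0]
    - [10, -18, -54, 0, 4, 0, 0]
    - [18, -34, -68, 0, 6, 0, 0]
    - [26, -52, -78, 0, 8, 0, 0]
    - [34, -70, -86, 0, 10, 0, 0]
    - [42, -86, -90, 0, 11.5, 0, 0]
    - [47, -96, -90, 0, 12.5, 0, 0]
    - [50, -100, -90, 0, 13, 0, 0]

```text
clock: 16.55
tool_pos: [437.3, 30.9, 190.4]
tool_rot: [0.984, 0.141, 0.112, -0.017]
wrist_force: [0.5, 0.2, -4.5]
finger_gap: 9.1
```

```bash
python3 -c "
from plan import *
delta(tcp(60),RT);delta(tcp(20),RT)"
```

```text
delta [  39.7 -107.6   44. ] [ 0.79 12.33 -2.48] at [437.3  30.9 190.4] R [[0.935, 0.281, 0.215], [0.274, -0.96, 0.064], [0.224, -0.001, -0.975]] F [ 0.5  0.2 -4.5] gap 9.1 t 16.55
delta [  48.2 -108.4   83.1] [ 0.79 12.33 -2.48] at [437.3  30.9 190.4] R [[0.935, 0.281, 0.215], [0.274, -0.96, 0.064], [0.224, -0.001, -0.975]] F [ 0.5  0.2 -4.5] gap 9.1 t 16.55
```

>>> apply_moves:
  deltas:
    - [1, -5, 0, 0, 1, -0.1, 0]
    - [4, -15, 0, 0.1, 2.5, -0.4, 0]
    - [8, -28, 2, 0.2, 4, -0.8, 0]
    - [13, -42, 6, 0.4, 6, -1.2, 0]
    - [19, -57, 13, 0.5, 8, -1.6, 0]
    - [26, -73, 21, 0.6, 9.5, -2, 0]
    - [32, -88, 30, 0.7, 11, -2.3, 0]
    - [37, -99, 38, 0.8, 12, -2.5, 0]
    - [39.7, -106, 43, 0.8, 12.3, -2.5, 0]
    - [39.7, -107.6, 44, 0.8, 12.3, -2.5, 0]

```text
clock: 17.55
tool_pos: [452.9, 148.4, 155.7]
tool_rot: [0.963, 0.161, 0.215, -0.036]
wrist_force: [-0.1, 0.0, -4.2]
finger_gap: 8.5
```

```bash
python3 tr.py w6.png; cat > rel.py <<'E'
from plan import *
# tray wrt pad measured in cameras: head plane too
for n in ["side","scene"]:
    p=get_image(n); W=cloud(p); q=(W-C)@np.c_[u,np.cross(n_:=-Z,u),n_]
    im=p["image"]; save(im,n+"_r.png"); hsv=cv2.cvtColor(im,cv2.COLOR_RGB2HSV)
    o=sensors.observe(); t=(W-o["tool_pos"])@R.from_quat(o["tool_rot"]).as_matrix()
    m=(np.abs(t[...,0]-36.5)<70)&(np.abs(t[...,1])<40)&(t[...,2]>22)&(t[...,2]<34)
    P=q[m]; print(n,m.sum(),cv2.minAreaRect(P[:,:2].astype(np.float32)),np.percentile(P,[2,50,98],axis=0).round(1).tolist())
delta(tcp(60),RT); delta(tcp(8),RT)
E
python3 rel.py
```

```text
wrist 11090 centre [62.45  0.78 27.35] normal [-0.0012  0.0015  1.    ] std 0.49 top z at x=60: 27.35
  bar 11333 ((58.27900695800781, 1.3889236450195312), (61.88083267211914, 41.030189514160156), 1.1993486881256104) 27.36367483283848
side 104 centre [61.53  0.45 27.06] normal [ 0.0054 -0.005   1.    ] std 0.54 top z at x=60: 27.07
  bar 175 ((58.182586669921875, -0.6075000762939453), (47.84627914428711, 58.96733856201172), 86.07601165771484) 27.34015754652278
scene 120 centre [63.54  0.78 26.93] normal [-0.0017 -0.0062  1.    ] std 0.43 top z at x=60: 26.92
  bar 129 ((60.59944152832031, 4.033880233764648), (36.98311233520508, 59.77596664428711), 86.80120849609375) 27.096227442909644
delta [-498.4   -7.6  -61.9] [169.4   28.26  37.95] at [453.8 147.7 156.7] R [[0.855, 0.325, 0.404], [0.294, -0.946, 0.138], [0.427, 0.0, -0.904]] F [-1.3 -0.5 -4.1] gap 8.7 t 17.7
side 433 ((-24.44009017944336, -1.3293952941894531), (122.19786834716797, 64.7890625), 0.5537790060043335) [[-84.0, -30.6, 67.4], [-21.5, -9.9, 73.1], [34.9, 24.8, 76.5]]
scene 394 ((-21.62572479248047, -2.7137813568115234), (58.6337776184082, 125.98904418945312), 89.01008605957031) [[-81.2, -30.3, 67.3], [-16.3, -10.0, 72.9], [38.2, 24.5, 76.6]]
delta [-0.4 -0.6  0.3] [ 0.02 -0.    0.  ] at [454.1 147.5 157. ] R [[0.855, 0.324, 0.404], [0.293, -0.946, 0.138], [0.427, 0.0, -0.904]] F [ 0.5  0.5 -4.8] gap 8.6 t 17.8
delta [-0.4 -0.6 52.3] [ 0.02 -0.    0.  ] at [454.1 147.5 157. ] R [[0.855, 0.324, 0.404], [0.293, -0.946, 0.138], [0.427, 0.0, -0.904]] F [ 0.5  0.5 -4.8] gap 8.6 t 17.8
```

Aligned over the pad within about 2 mm. Descending along the normal to about 4 mm above it.

>>> apply_moves:
  deltas:
    - [-0.2, -0.6, 5, 0, 0, 0, 0]
    - [-0.4, -0.6, 14, 0, 0, 0, 0]
    - [-0.4, -0.6, 24, 0, 0, 0, 0]
    - [-0.4, -0.6, 33, 0, 0, 0, 0]
    - [-0.4, -0.6, 41, 0, 0, 0, 0]
    - [-0.4, -0.6, 47, 0, 0, 0, 0]
    - [-0.4, -0.6, 51, 0, 0, 0, 0]
    - [-0.4, -0.6, 54, 0, 0, 0, 0]
    - [-0.4, -0.6, 56, 0, 0, 0, 0]
    - [-0.4, -0.6, 56, 0, 0, 0, 0]

```text
clock: 18.8
tool_pos: [476.2, 155.7, 106.1]
tool_rot: [0.962, 0.16, 0.216, -0.036]
wrist_force: [0.1, 0.1, -4.3]
finger_gap: 8.6
```

```bash
cat > f.py <<'E'
from plan import *
import time
o=sensors.observe(); print("F.n",(o["wrist_force"]@-Z).round(2),"torque",o["torque"].round(2)); delta(tcp(0),RT)
E
python3 f.py
```

```text
F.n -3.96 torque [-0.26  0.63 -0.07]
delta [0.  0.  4.2] [0.02 0.   0.  ] at [476.2 155.7 106.1] R [[0.855, 0.324, 0.404], [0.293, -0.946, 0.138], [0.427, 0.0, -0.904]] F [ 0.1  0.1 -4.3] gap 8.6 t 18.8
```

>>> apply_moves:
  deltas:
    - [0, 0, 0.5, 0, 0, 0, 0]
    - [0, 0, 1, 0, 0, 0, 0]
    - [0, 0, 1.5, 0, 0, 0, 0]
    - [0, 0, 2, 0, 0, 0, 0]
    - [0, 0, 2.5, 0, 0, 0, 0]
    - [0, 0, 3, 0, 0, 0, 0]
    - [0, 0, 3.5, 0, 0, 0, 0]
    - [0, 0, 4, 0, 0, 0, 0]
    - [0, 0, 4.5, 0, 0, 0, 0]
    - [0, 0, 4.5, 0, 0, 0, 0]

```text
clock: 19.8
tool_pos: [478.0, 156.3, 102.1]
tool_rot: [0.962, 0.16, 0.216, -0.036]
wrist_force: [-2.2, -0.6, -1.0]
finger_gap: 9.3
```

```bash
python3 f.py
```

```text
F.n 0.06 torque [-0.27  0.67 -0.05]
delta [ 0.1  0.1 -0.2] [ 0.02 -0.    0.  ] at [478.  156.3 102.1] R [[0.855, 0.324, 0.404], [0.293, -0.946, 0.138], [0.427, 0.0, -0.904]] F [-2.2 -0.6 -1. ] gap 9.3 t 19.8
```

Contact at about 4 N, as predicted. Pressing in another 3.5 mm.

>>> apply_moves:
  deltas:
    - [0, 0, 0.8, 0, 0, 0, 0]
    - [0, 0, 1.2, 0, 0, 0, 0]
    - [0, 0, 1.6, 0, 0, 0, 0]
    - [0, 0, 2, 0, 0, 0, 0]
    - [0, 0, 2.4, 0, 0, 0, 0]
    - [0, 0, 2.8, 0, 0, 0, 0]
    - [0, 0, 3.2, 0, 0, 0, 0]
    - [0, 0, 3.5, 0, 0, 0, 0]
    - [0, 0, 3.5, 0, 0, 0, 0]
    - [0, 0, 3.5, 0, 0, 0, 0]

```text
clock: 20.8
tool_pos: [479.3, 156.8, 99.0]
tool_rot: [0.962, 0.16, 0.216, -0.036]
wrist_force: [-5.8, -2.5, 2.2]
finger_gap: 8.6
```

```bash
python3 f.py; python3 tr.py w7.png
```

```text
F.n 4.71 torque [-0.35  0.68 -0.09]
delta [ 0.1  0.1 -3.6] [ 0.02 -0.    0.  ] at [479.3 156.8  99. ] R [[0.855, 0.324, 0.404], [0.293, -0.946, 0.138], [0.427, 0.0, -0.904]] F [-5.8 -2.5  2.2] gap 8.6 t 20.8
wrist 11046 centre [62.02  0.76 27.06] normal [0.003  0.0011 1.    ] std 0.49 top z at x=60: 27.07
  bar 11295 ((58.1826171875, 1.5066547393798828), (61.1003303527832, 41.01626968383789), 1.0243216753005981) 27.073148304385732
side 94 centre [59.2   0.09 27.15] normal [-6.000e-04 -2.160e-02  9.998e-01] std 0.53 top z at x=60: 27.15
  bar 166 ((57.711708068847656, 2.298046112060547), (45.591060638427734, 59.01403045654297), 83.70298767089844) 27.376525175758964
scene 128 centre [62.05  1.71 27.34] normal [-0.004  -0.0108  0.9999] std 0.5 top z at x=60: 27.31
  bar 147 ((60.94953918457031, 2.5620784759521484), (40.620609283447266, 57.06513977050781), 89.34698486328125) 27.340392346503144
delta [-498.2   -7.1 -126. ] [169.4   28.22  38.02] at [479.3 156.7  99. ] R [[0.855, 0.324, 0.404], [0.293, -0.946, 0.138], [0.427, 0.0, -0.904]] F [-5.2 -3.1  3.1] gap 8.7 t 20.95
```

>>> apply_moves:
  deltas:
    - [0, 0, 0.2, 0, 0, 0, 0]
    - [0, 0, 0.4, 0, 0, 0, 0]
    - [0, 0, 0.5, 0, 0, 0, 0]
    - [0, 0, 0.5, 0, 0, 0, 0]
    - [0, 0, 0.5, 0, 0, 0, 0]
    - [0, 0, 0.5, 0, 0, 0, 0]
    - [0, 0, 0.5, 0, 0, 0, 0]
    - [0, 0, 0.5, 0, 0, 0, 0]
    - [0, 0, 0.5, 0, 0, 0, 0]
    - [0, 0, 0.5, 0, 0, 0, 0]

```text
clock: 21.95
tool_pos: [479.4, 156.8, 98.7]
tool_rot: [0.962, 0.16, 0.216, -0.036]
wrist_force: [-5.9, -2.5, 3.2]
finger_gap: 8.9
```

```bash
python3 f.py; python3 rel.py; python3 -c "
import cv2,numpy as np
a=cv2.imread('pics/side_r.png')[100:240,230:390]; b=cv2.imread('pics/scene_r.png')[130:240,340:500]
c=np.zeros((350,800,3),np.uint8); c[:,:400]=cv2.resize(a,(400,350)); c[:275,400:]=cv2.resize(b,(400,275)); cv2.imwrite('pics/fin.png',c)"
```

```text
F.n 5.65 torque [-0.36  0.64 -0.08]
delta [ 0.1  0.1 -3.9] [ 0.02 -0.02  0.01] at [479.4 156.8  98.7] R [[0.855, 0.324, 0.405], [0.293, -0.946, 0.138], [0.427, 0.0, -0.904]] F [-5.9 -2.5  3.2] gap 8.9 t 21.95
side 414 ((-23.6263427734375, -0.5149726867675781), (62.500858306884766, 123.97962188720703), 89.1484603881836) [[-84.4, -29.7, 3.2], [-20.4, -10.0, 8.9], [34.6, 24.8, 12.1]]
scene 427 ((-22.493934631347656, 0.25841331481933594), (122.8302001953125, 61.496490478515625), 0.6773788332939148) [[-80.2, -30.0, 3.0], [-13.5, -8.6, 8.9], [37.9, 26.6, 11.7]]
delta [  0.1   0.1 -63.9] [ 0.02 -0.01  0.01] at [479.4 156.8  98.7] R [[0.855, 0.324, 0.404], [0.293, -0.946, 0.138], [0.427, 0.0, -0.904]] F [-5.8 -2.2  3.4] gap 8.4 t 22.05
delta [  0.1   0.1 -11.9] [ 0.02 -0.01  0.01] at [479.4 156.8  98.7] R [[0.855, 0.324, 0.404], [0.293, -0.946, 0.138], [0.427, 0.0, -0.904]] F [-5.8 -2.2  3.4] gap 8.4 t 22.05
```

View pics/fin.png

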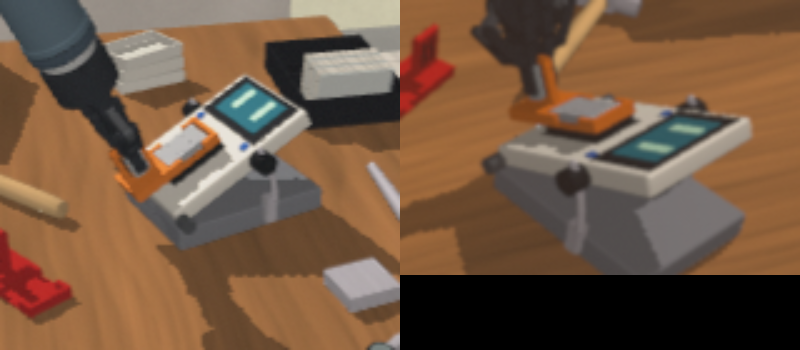

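The tray lies flat on the black plate, fin downhill, with the bar seated (left panel 185,150; right panel 590,108). Its top is 8.9 mm above the plate's rest plane, so the plate is pressed in about 4 mm, and the push is about 9.6 N. Handing in.

```bash
python3 -c "
from cell import arm
print(arm.finish_job())"
```

```text
the job is handed in; nothing more can be done
None
```

I seated the 60x40 mm silver bar in the orange tray and lifted the tray by its fin. I then tilted it about 25.3° to match the sensor plate, pressed it down along the plate's normal, and handed the job in at about 22 s while still holding it. The hand-in reports no verdict.

What my last checks showed:
- **Bar:** before the lift, its top was level with the tray's rim (13.05 mm) and it was centred within 1 mm. It still measured seated when pressed, just before the final 0.5 mm of push.
- **Tray position:** its centre was within about 1 mm of the plate centre along both axes, with the fin on the downhill side. The wrist camera put the tray's tilt in the jaws at 0.003 rad, also just before that final push.
- **Press:** the push on the plate was about 9.6 N and the plate was in about 4 mm, roughly half its travel. The force and depth readings agreed.

One disagreement: the sparse side-camera points suggested up to 0.02 rad of sideways tilt, where the wrist camera showed almost none. Both are inside the 0.05 rad limit.

I touched none of the other bars or tools, and none looked disturbed in the pictures. I did not measure their positions again at the end.

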